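# Open the bay's oxygen isolator with its square key

### The arm

A 6-joint arm with a two-finger parallel gripper is mounted at the origin on the work surface. World frame = base frame: x ahead of the robot, y to its left, z up, the work surface at z = 0. Lengths are in m, angles in rad, forces in N, time in s.
With the tool pointing down it reaches from about 0.3 to 0.875 m from the base axis. Payload 6.4 kg.
Tool frame: the origin (TCP) lies midway between the tips of the shut fingers; the grasp point (between the pads) lies 19 mm behind it; z points along the fingers, y is the line along which they close (so a half turn about z gives the same grasp; the last joint's range is limited). The gripper opens to 85 mm and grips with 20 to 120 N. Pads are 22 mm wide; open, the fingers measure 114 mm over their backs; the gripper's body (76 mm by 85 mm) begins 54 mm behind the grasp point. The pads swing forward as they close: fully open they stand 13 mm farther back than shut.
Start: joints at [-1.35, 0.181, 1.607, -0, 1.354, -0.206], TCP at [0.238, -0.523, 0.231] pointing down, gripper open.
Joint ranges: [-2.99, 2.99], [-0.89, 2.07], [0.3, 2.58], [-1.14, 4.28], [0, 2.63], [-3.12, 3.12]. Speed limits (rad/s): [2.57, 2.57, 3.01, 3.14, 3.14, 3.14].

### API

Orientations are given as a unit quaternion [w, x, y, z].
In Python, from bench import status, camera, ctrl gives the robot as it stands. The module is installed in compiled form; this text tells all that it offers.
- The arm moves only by the shell command python3 -m handwheel 'ROWS'. ROWS is JSON, a list that holds one entry, the list of rows, each a list of 7 numbers: the opening, from -1 (shut) to 1 (fully open), then the shift along the tool's x, y, z in cm, then the turn, a rotation vector about the tool's x, y, z in degrees. A call has 1 to 10 rows; each row is the pose to reach, as a shift and turn from the pose commanded when the call began, along the tool's axes at that moment; what a row does not reach only later rows make up. A row lasts 1/8 s, in which the tool goes at most 62.5 mm and 10.7 degrees, less where a joint would pass 70% of its speed; a pose out of reach is approached as far as the arm can. A call with a gripper value outside its range is refused whole. The fingers move at their own pace and stop on an object; the grip force is fixed at half the most. Time passes only in rows, so rows that repeat a pose let the fingers close. It gives the time, the measured TCP pose, the force, the opening and the grip force at its end, in the units of the state.
- status.get_obs(): the state, without advancing time (a new reading comes with each control period).
- camera(name): name is "scene" or "top" or "wrist"; returns a dict with "frame" (480x640x3 uint8, blue, green, red), "depth" (480x640 float32, m along the optical axis (not along the pixel's ray), 0 where there is no reading), "fx", "fy", "cx", "cy" (pixels), "dist" ([k1, k2, p1, p2, k3] as OpenCV has them; the pictures are not rectified), "extrinsics" (4x4, takes a point from camera to world coordinates); the wrist camera has in their place "hand_eye" (4x4, takes a point from camera to tool coordinates, whose origin is the TCP and whose axes are the flange's). Camera axes: x right, y down, z forward; pixel columns grow to the right and rows downward; lengths in m; the calibration is good to about 2 mm. A picture is of the moment at which its call begins: read the wrist's pose just before it.
- ctrl.hand_in(): hands the job in; it is judged then, once.
The state is a dict: "time_s": time; "q": joint angles; "dq": joint speeds; "joint_efforts": joint torques, N m; "eef_pos": TCP position; "eef_rot": TCP orientation; "wrist_force": force on the tool from outside, world axes, zero at the start; "torque": the same for the moment, N m; "opening": opening from 0.0 (shut) to 1.0 (fully open); "grasp_force": force on a finger pad.
Only numpy, scipy, OpenCV 4.12 (cv2) and the standard library are available. Lean on these libraries where they do the work, as an engineer would, in place of code of your own. Each camera call takes 0.05 s, during which the arm holds its last target. There are 200 camera calls.

### The job

The oxygen isolating valve under the grey cover has been left part-closed. Take the square key out of its parking block, feel it into the spindle's recessed square socket until it is fully home, then turn it anticlockwise until the valve is against its open stop. Leave the key standing in the socket and let go; never force it, and leave the tube rack, airway set and splint tin where they are.

Things in the scene. Friction and masses are not known exactly. Their poses are not given: they have to be found in the camera images.
- key: Square key standing upright, 79 mm tall: steel shank 10 mm square and 55 mm long, under a black plastic wing grip 60 mm long (key's x), 12 mm thick (y), from 55 to 79 mm above the tip, to be pinched across its thickness. The last 1 mm tapers to 9.2 mm square. About 90 g. Origin at the middle of the tip, z up the shank, shank sides square to x and y.
- key_tip (a point): The middle of the key's tip (same point and axes as the key's origin). More than 60 N between key and valve or cover would score them; a light touch of 5 N is plenty to feel with.
- key_block: White plastic parking block fixed to the counter, 70 x 56 mm (x, y) and 40 mm high, with a square hole 12.5 mm wide and 30 mm deep in its middle in which the key stands. It may be left or right of the oxygen unit. Origin at the centre of its underside.
- oxygen_unit: Oxygen isolator fixed to the counter: grey cover box 70 mm high, x from -62 to 124 mm, y from -62 to 62 mm, on a 4 mm flange reaching 20 mm further. A round gauge 52 mm wide stands 11 mm above the cover at x = 94 mm; two outlets on the -x face. Origin on the underside, below the middle of the round access hole. Black marks beside the hole: shut at its +x side, open at its +y side.
- access_hole (a point): The middle of the round access hole in the cover, 42 mm across, level with the cover's top, 70 mm above the counter; axes as the oxygen unit. A key that is fully home has its tip 30 mm below this point.
- spindle (a joint): Spindle angle about the vertical, rad, growing anticlockwise from above: 0 shut, 1.571 open, hard stops at both; found at 0.3 to 0.6. At 0 the socket's sides lie along the unit's x and y. A black line on the face points from the socket to the shut mark (+x) at 0, to the open mark (+y) at 1.571. Turns stiffly (0.08 N m) and stays. The key has up to 0.16 rad of play either way in the socket.
- tube_rack: Loose white rack with three stoppered glass blood tubes, 50 x 110 mm and 112 mm high. Bystander. Origin at the centre of its underside.
- airway_set: Loose purple plastic tray with three curved airway tubes, 150 x 90 mm and 22 mm high. Bystander. Origin at the centre of its underside.
- splint_tin: Loose silver aluminium splint roll tin, 88 mm across and 112 mm high. Bystander. Origin at the centre of its underside.
- face_mid (a point): Point 12 mm straight below access_hole, level with the flat brass spindle face, which is wider than the hole. In the face is a flat-bottomed square socket, 11.5 mm wide, 18 mm deep. The valve sits in rubber-lined clips, so the socket's middle is anywhere up to 8 mm off this point along the unit's x and also y: not measured, to be felt for. It shifts sideways under about 5 N, and stays.
There are look-alikes about, which are no part of the job. Leave any turquoise look-alike of the key alone.

How it is judged:
On the way, in this order (a step that is already met when the one before it is completed fails the run):
1. the key is fully home in the spindle's socket (z of key_tip in the frame of access_hole below -0.027 m and horizontal distance between key_tip and access_hole below 0.0145 m), for 0.2 s.
2. the valve is turned against its open stop, the key still home (value of joint spindle above 1.45 rad and z of key_tip in the frame of access_hole below -0.026 m), for 0.2 s.
At the end, for the whole second after the job is handed in: The spindle is at least 1.45 rad open (within 7 degrees of its open stop), the key stands in the socket with its tip at least 26 mm below the cover's top (home is 30 mm) and within 14.5 mm of the access hole's middle, leaning less than 0.17 rad, released and at rest (all of step 2 and horizontal distance between key_tip and access_hole below 0.0145 m and angle between key's own z axis and vertical below 0.17 rad and linear speed of key below 0.02 m/s); the robot touches nothing.
It fails at once if the key is forced: more than 60 N between the key and the oxygen unit (contact force between key and oxygen_unit above 60 N).
It fails at once if the tube rack is moved more than 20 mm or tipped (distance of tube_rack from where it was at the start of the episode above 0.02 m or angle between tube_rack's own z axis and vertical above 0.3 rad).
It fails at once if the airway set is moved more than 20 mm or tipped (distance of airway_set from where it was at the start of the episode above 0.02 m or angle between airway_set's own z axis and vertical above 0.3 rad).
It fails at once if the splint tin is moved more than 20 mm or tipped (distance of splint_tin from where it was at the start of the episode above 0.02 m or angle between splint_tin's own z axis and vertical above 0.3 rad).
It also fails if it takes over 72 s, if anything falls off the work surface, if the arm or the gripper's body presses on something with over 40 N, if the wrist force passes 120 N, or if a joint passes its speed limit or range.

## Working session

There is one attempt and no reset: what is moved stays moved. The work goes in short steps, Python scripts to look and compute and a shell command to move; the robot and the scene stay as the last step left them, time stands still between calls to the robot, and variables do not carry over. Pictures are saved under pics/ and viewed, at most 10 in all, crops included, and the job is handed in when it is done.

```bash
mkdir -p pics; cat > h.py <<'E'
import numpy as np, cv2
from scipy.spatial.transform import Rotation as R
from bench import status, camera, ctrl
def tool():
    o=status.get_obs(); T=np.eye(4); w,x,y,z=o["eef_rot"]
    T[:3,:3]=R.from_quat([x,y,z,w]).as_matrix(); T[:3,3]=o["eef_pos"]; return T
def look(n):
    T=tool(); c=camera(n)
    c["T"]=np.array(c["extrinsics"]) if n!="wrist" else T@np.array(c["hand_eye"])
    c["K"]=np.array([[c["fx"],0,c["cx"]],[0,c["fy"],c["cy"]],[0,0,1.]]); return c
def onplane(c,uv,z):
    p=cv2.undistortPoints(np.array(uv,float).reshape(-1,1,2),c["K"],np.array(c["dist"],float))[:,0]
    d=np.c_[p,np.ones(len(p))]@c["T"][:3,:3].T; o=c["T"][:3,3]
    return o+d*((z-o[2])/d[:,2])[:,None]
def proj(c,P):
    i=np.linalg.inv(c["T"]); r=cv2.Rodrigues(i[:3,:3])[0]
    return cv2.projectPoints(np.array(P,float).reshape(-1,1,3),r,i[:3,3],c["K"],np.array(c["dist"],float))[0][:,0]
def save(c,name):
    cv2.imwrite("pics/"+name,c["frame"])
E
python3 - <<'E'
from h import *
for n in("top","scene"):
    c=look(n); save(c,n+".png"); print(n,c["T"].round(3).tolist(),c["fx"])
    np.savez(n+".npz",frame=c["frame"],depth=c["depth"],T=c["T"],K=c["K"],dist=c["dist"])
print(status.get_obs())
E
```

```text
top [[0.021, -0.997, 0.079, 0.437], [-1.0, -0.022, -0.006, 0.044], [0.007, -0.079, -0.997, 1.218], [0.0, 0.0, 0.0, 1.0]] 478.99741575483415
scene [[-0.853, 0.381, -0.357, 0.887], [0.522, 0.648, -0.555, 0.587], [0.02, -0.66, -0.751, 0.822], [0.0, 0.0, 0.0, 1.0]] 529.8979178519454
{'time_s': 0.1, 'q': array([-1.35030003e+00,  1.81455607e-01,  1.60786521e+00, -1.30803768e-05,
        1.35381548e+00, -2.06297962e-01]), 'dq': array([ 0.00028932, -0.00170553, -0.0035011 ,  0.00020483, -0.00040807,
       -0.00030662]), 'joint_efforts': array([ 1.55768748e-04, -4.45878696e+01, -3.52236342e+01, -3.92687252e-04,
        4.16003153e-03, -7.68800021e-06]), 'eef_pos': array([ 0.23793006, -0.52293701,  0.2305012 ]), 'eef_rot': array([-7.71754131e-04,  9.77316517e-01,  2.11782508e-01, -1.18648110e-05]), 'wrist_force': array([-0.5034028 ,  0.64766672,  0.69244488]), 'torque': array([0.00677353, 0.01617403, 0.02465287]), 'grasp_force': 0.0, 'opening': 0.9949491657130127}
```

View pics/top.png

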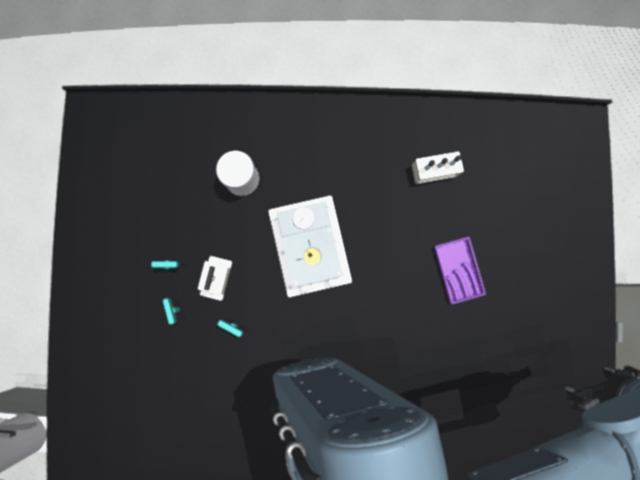

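View pics/scene.png

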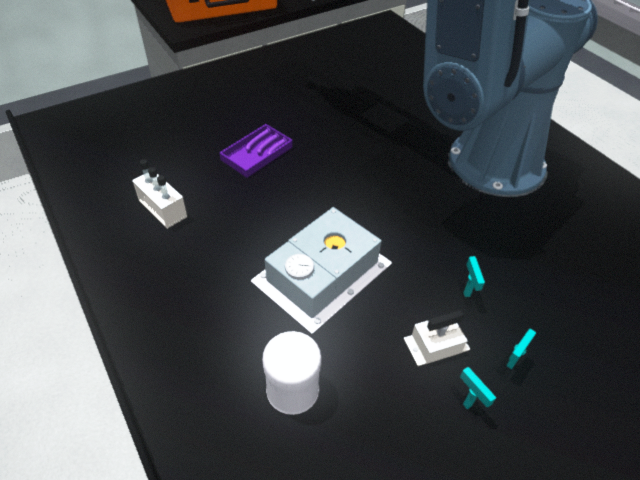

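The top view shows the key (black grip) at about (209,279) on its white block. The unit's hole is at (312,256), with the gauge at (303,217), so unit +x is roughly world +x. The tin is at (237,170) and the turquoise decoys are left of and below the block.

```bash
python3 - <<'E'
from h import *
def ld(n):
    d=np.load(n+".npz"); return {k:d[k] for k in d}
c=ld("top"); f=c["frame"].astype(int)
hsv=cv2.cvtColor(c["frame"],cv2.COLOR_BGR2HSV)
m=np.zeros(f.shape[:2],np.uint8); m[260:296,198:222]=((f.max(2)<90)[260:296,198:222])
# grip: dark blob enclosed by the white block
n,l,s,ce=cv2.connectedComponentsWithStats(m)
for i in range(1,n): print(s[i],ce[i])
g=(l==l[279,209]); ys,xs=np.nonzero(g); r=cv2.minAreaRect(np.c_[xs,ys].astype(np.float32)); print(r)
P=onplane(c,[[xs.mean(),ys.mean()]],.089);print("grip",P)
B=onplane(c,cv2.boxPoints(r),.089);print(B.round(3))
w=((hsv[...,1]<40)&(hsv[...,2]>110)).astype(np.uint8)
n,l,s,ce=cv2.connectedComponentsWithStats(w)
for x,y,z in((280,215,.004),(225,268,.04),(235,170,.112)):
    b=l==l[y,x]; ys,xs=np.nonzero(b); r=cv2.minAreaRect(np.c_[xs,ys].astype(np.float32)); print(r,onplane(c,[r[0]],z),onplane(c,cv2.boxPoints(r),z).round(3).tolist())
y=((hsv[...,0]>18)&(hsv[...,0]<35)&(hsv[...,1]>120)).astype(np.uint8); ys,xs=np.nonzero(y); print(onplane(c,[[xs.mean(),ys.mean()]],.058),len(xs))
print(onplane(c,[[312,256],[303,217]],.075))
E
```

```text
[198 260   7  22  77] [199.68831169 267.37662338]
[205 267   9  22  82] [209.2195122  277.84146341]
[198 290   2   6   8] [198.25  292.625]
((209.30706787109375, 277.84857177734375), (3.7361083030700684, 21.8369083404541), 14.931416511535645)
grip [[0.44293532 0.30123965 0.089     ]]
[[0.419 0.311 0.089]
 [0.469 0.3   0.089]
 [0.467 0.291 0.089]
 [0.417 0.303 0.089]]
((309.69378662109375, 245.83985900878906), (91.14306640625, 66.93318939208984), 77.00537872314453) [[0.53049063 0.06700736 0.004     ]] [[0.623, 0.179, 0.004], [0.665, 0.013, 0.004], [0.439, -0.044, 0.004], [0.398, 0.12, 0.004]]
((213.76243591308594, 277.3580627441406), (27.70522689819336, 41.72962951660156), 14.470293045043945) [[0.44467402 0.30111455 0.04      ]] [[0.402, 0.346, 0.04], [0.503, 0.324, 0.04], [0.487, 0.256, 0.04], [0.387, 0.279, 0.04]]
((236.60000610351562, 172.70001220703125), (46.51021194458008, 38.013153076171875), 63.43495178222656) [[0.69120079 0.24127027 0.112     ]] [[0.72, 0.308, 0.112], [0.762, 0.229, 0.112], [0.663, 0.176, 0.112], [0.621, 0.254, 0.112]]
[[nan nan nan]] 0
[[0.50077591 0.05962214 0.075     ]
 [0.59424037 0.08340025 0.075     ]]<stdin>:17: RuntimeWarning: Mean of empty slice.
  ret = ret.dtype.type(ret / rcount)
```

```bash
cat >> h.py <<'E'
def goto(p,yaw):  # yaw of tool x, deg; prints shift cm, turn deg in tool axes
    T=tool(); a=np.radians(yaw); c,s=np.cos(a),np.sin(a)
    W=np.array([[c,s,0],[s,-c,0],[0,0,-1.]])
    print("shift cm",(T[:3,:3].T@(np.array(p)-T[:3,3])*100).round(2),"turn",np.degrees(R.from_matrix(T[:3,:3].T@W).as_rotvec()).round(2))
E
python3 - <<'E'
from h import *
c=look("wrist"); print(np.array(c["hand_eye"]).round(3).tolist(),c["fx"])
H=np.array(c["hand_eye"])
# put hole in view: tool yaw 14, TCP z .25
a=np.radians(14); W=np.array([[np.cos(a),np.sin(a),0],[np.sin(a),-np.cos(a),0],[0,0,-1]])
for z in(.23,.28):
    o=W@H[:3,3]; d=W@H[:3,2]; k=(.07-z-o[2])/d[2]
    p=np.array([.501,.06,z])-np.r_[(o+d*k)[:2],0]; print(p,k); goto(p,14)
E
```

```text
[[0.0, -0.964, -0.265, 0.066], [1.0, 0.0, -0.0, -0.001], [0.0, -0.265, 0.964, -0.143], [0.0, 0.0, 0.0, 1.0]] 419.2204489538241
[0.51797623 0.06352601 0.23      ] 0.3140962834532506
shift cm [ 49.77 -41.8    0.13] turn [-8.000e-02 -1.000e-02  1.045e+01]
[0.53131491 0.06682848 0.28      ] 0.3659501820445159
shift cm [ 51.12 -41.56  -4.87] turn [-8.000e-02 -1.000e-02  1.045e+01]
```

```bash
python3 -m handwheel '[[[1,50,-41.7,0,0,0,10.4],[1,50,-41.7,0,0,0,10.4],[1,50,-41.7,0,0,0,10.4],[1,50,-41.7,0,0,0,10.4],[1,50,-41.7,0,0,0,10.4],[1,50,-41.7,0,0,0,10.4],[1,50,-41.7,0,0,0,10.4],[1,50,-41.7,0,0,0,10.4],[1,50,-41.7,0,0,0,10.4],[1,50,-41.7,0,0,0,10.4]]]'; python3 - <<'E'
from h import *
goto([.518,.0635,.23],14)
E
```

```text
time_s: 1.4
eef_pos: [0.5098, 0.0418, 0.2314]
eef_rot: [0.0, 0.992, 0.122, 0.0]
wrist_force: [0.3, -0.9, 0.4]
opening: 0.997
grasp_force: 0.0
shift cm [ 1.32 -1.91  0.14] turn [ 0.02 -0.02  0.06]
```

```bash
python3 -m handwheel '[[[1,1.0,-0.2,0,0,0,0],[1,1.0,-0.2,0,0,0,0],[1,1.0,-0.2,0,0,0,0]]]'; python3 - <<'E'
from h import *
c=look("wrist"); save(c,"w1.png"); print(tool()[:3,3])
np.savez("w1.npz",frame=c["frame"],depth=c["depth"],T=c["T"],K=c["K"],dist=c["dist"])
E
```

```text
time_s: 1.78
eef_pos: [0.5179, 0.0428, 0.231]
eef_rot: [0.0, 0.993, 0.122, -0.0]
wrist_force: [0.1, 0.3, 0.1]
opening: 0.999
grasp_force: 0.0
[0.51796299 0.04269287 0.23111684]
```

View pics/w1.png

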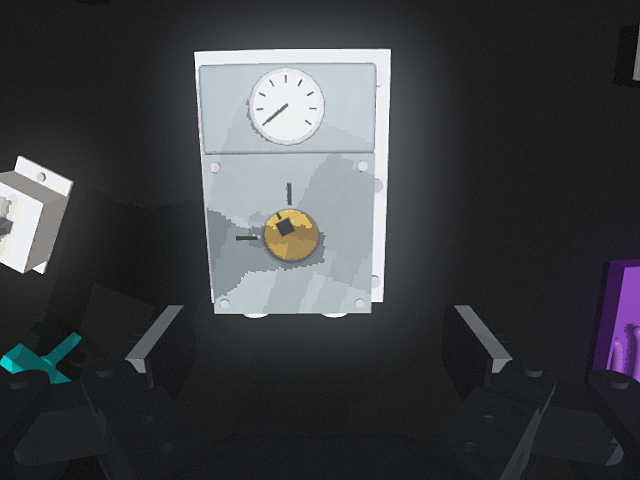

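The wrist view shows the round hole at (291,235), a dark square socket at about (286,227) and a black line pointing up-left from it. The shut mark is at (290,193) and the open mark at (246,238). Next I'll measure these.

```bash
python3 - <<'E'
from h import *
d=np.load("w1.npz"); c={k:d[k] for k in d}; f=c["frame"]; hsv=cv2.cvtColor(f,cv2.COLOR_BGR2HSV)
roi=np.zeros(f.shape[:2],np.uint8); cv2.circle(roi,(291,235),32,1,-1)
y=((hsv[...,1]>90)&(hsv[...,2]>60)).astype(np.uint8)*roi
pts=np.argwhere(y)[:,::-1].astype(np.float32); h=cv2.convexHull(pts); e=cv2.fitEllipse(h); print("ellipse",e)
H=onplane(c,[e[0]],.07)[0]; print("hole",H, onplane(c,[e[0]],.058)[0])
q=np.ones_like(roi)*0; cv2.circle(q,(291,235),24,1,-1)
dk=((hsv[...,2]<90)).astype(np.uint8)*q
n,l,s,ce=cv2.connectedComponentsWithStats(dk)
for i in range(1,n): print(s[i],ce[i])
b=(l==l[227,286]).astype(np.uint8); bo=cv2.morphologyEx(b,cv2.MORPH_OPEN,np.ones((7,7)))
p=np.argwhere(bo)[:,::-1].astype(np.float32); r=cv2.minAreaRect(p); print(r)
S=onplane(c,[r[0]],.058)[0]; bx=onplane(c,cv2.boxPoints(r),.058); print("sock",S,bx.round(4).tolist())
for k in range(4):
    v=bx[(k+1)%4]-bx[k]; print(np.degrees(np.arctan2(v[1],v[0])).round(1),np.linalg.norm(v).round(4))
m=onplane(c,[[290,193],[246,238]],.07)
for t in m: v=t-H; print("mark yaw",np.degrees(np.arctan2(v[1],v[0])))
# gauge
g=onplane(c,[[287,106]],.081)[0]-H; print("gauge",g,np.degrees(np.arctan2(g[1],g[0])))
cv2.imwrite("pics/w1c.png",cv2.resize(f[195:275,245:335],None,fx=6,fy=6,interpolation=cv2.INTER_NEAREST))
E
```

```text
ellipse ((290.5393981933594, 234.50523376464844), (49.203590393066406, 53.36500930786133), 104.88191223144531)
hole [0.50089785 0.06041323 0.07      ] [0.49769999 0.0604659  0.058     ]
[278 215   3   5   8] [278.75 217.  ]
[276 219  18  17 187] [284.82887701 226.98930481]
((285.0, 227.0), (12.0, 12.0), 90.0)
sock [0.50251492 0.06598214 0.058     ] [[0.506, 0.0715, 0.058], [0.5083, 0.0625, 0.058], [0.499, 0.0604, 0.058], [0.4967, 0.0695, 0.058]]
-76.1 0.0093
-167.0 0.0096
104.0 0.0093
12.6 0.0096
mark yaw 13.725020925932675
mark yaw 108.56427891617071
gauge [0.08924218 0.02244499 0.011     ] 14.117454321104248
```

View pics/w1c.png

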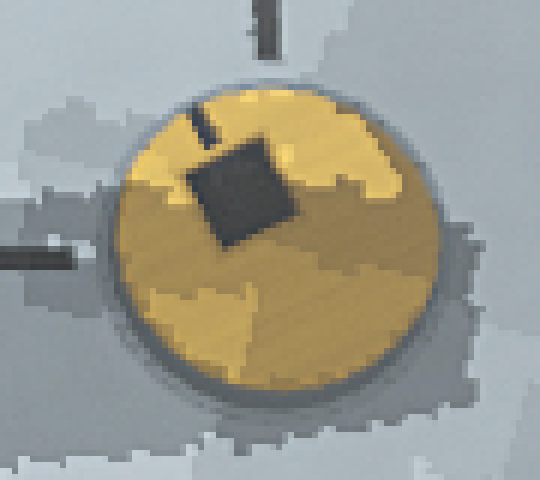

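The crop shows the socket corners at (186,178), (263,136), (299,213) and (224,248), six times enlarged, with the black line near (205,128).

```bash
python3 - <<'E'
from h import *
d=np.load("w1.npz"); c={k:d[k] for k in d}
q=(np.array([[186,178],[263,136],[299,213],[224,248],[192,112],[212,142]])-2.5)/6+[245,195]
P=onplane(c,q,.058); print(P[:4].mean(0))
for k in range(4):
    v=P[(k+1)%4]-P[k]; print(np.degrees(np.arctan2(v[1],v[0])).round(1),np.linalg.norm(v).round(4))
v=P[4]-P[5]; print("line",np.degrees(np.arctan2(v[1],v[0])))
v=(P[4]+P[5])/2-P[:4].mean(0); print("line",np.degrees(np.arctan2(v[1],v[0])))
goto([.452,.301,.23],-13)
# camera-centred view of key
T=tool(); H=np.linalg.inv(T)@c["T"]; a=np.radians(-13); W=np.array([[np.cos(a),np.sin(a),0],[np.sin(a),-np.cos(a),0],[0,0,-1]])
o=W@H[:3,3]; dd=W@H[:3,2]; k=(.089-.23-o[2])/dd[2]; p=np.array([.443,.301,.23])-np.r_[(o+dd*k)[:2],0]; print(p); goto(p,-13)
E
```

```text
[0.50260363 0.06593957 0.058     ]
-47.2 0.0115
-142.3 0.0111
129.4 0.0109
40.7 0.0104
line 46.15670646639551
line 43.90427554861357
shift cm [ -0.18 -26.66   0.11] turn [1.000e-02 3.000e-02 2.693e+01]
[0.45476709 0.2976909  0.23      ]
shift cm [ 1.000e-02 -2.627e+01  1.100e-01] turn [1.000e-02 3.000e-02 2.693e+01]
```

```bash
python3 -m handwheel '[[[1,0,-26.3,0,0,0,27],[1,0,-26.3,0,0,0,27],[1,0,-26.3,0,0,0,27],[1,0,-26.3,0,0,0,27],[1,0,-26.3,0,0,0,27],[1,0,-26.3,0,0,0,27],[1,0,-26.3,0,0,0,27],[1,0,-26.3,0,0,0,27]]]'; python3 - <<'E'
from h import *
c=look("wrist"); save(c,"w2.png"); print(tool()[:3,3],status.get_obs()["q"])
np.savez("w2.npz",frame=c["frame"],depth=c["depth"],T=c["T"],K=c["K"],dist=c["dist"])
E
```

```text
time_s: 2.82
eef_pos: [0.4552, 0.2977, 0.2313]
eef_rot: [0.0, 0.993, -0.114, 0.0]
wrist_force: [0.3, 0.5, -0.4]
opening: 0.999
grasp_force: 0.0
[0.45521201 0.29780167 0.23134766] [ 3.61134713e-01  1.11608555e-01  1.68520952e+00 -1.62058782e-04
  1.34472878e+00  2.16020113e+00]
```

View pics/w2.png

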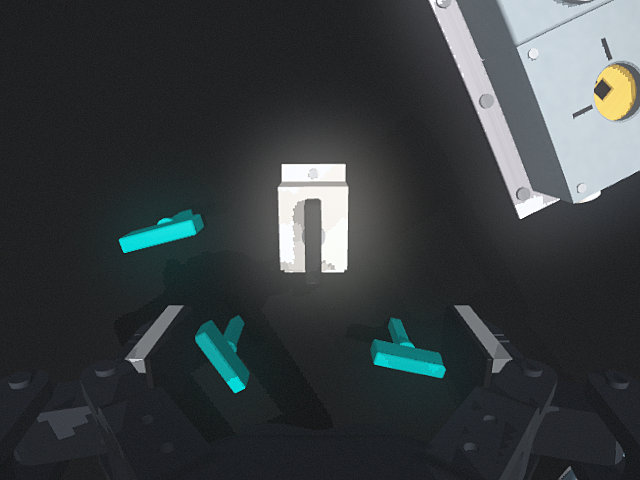

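The wrist view shows the key's black grip running from (313,199) to (313,284) over the white block. The decoys are clear of where the fingers will go.

```bash
python3 - <<'E'
from h import *
d=np.load("w2.npz"); c={k:d[k] for k in d}; f=c["frame"]
u,v=np.meshgrid(np.arange(290,336),np.arange(190,300))
uv=np.c_[u.ravel(),v.ravel()]; D=c["depth"][uv[:,1],uv[:,0]]
p=cv2.undistortPoints(uv.astype(float).reshape(-1,1,2),c["K"],c["dist"])[:,0]
P=(np.c_[p,np.ones(len(p))]*D[:,None])@c["T"][:3,:3].T+c["T"][:3,3]
k=(P[:,2]>.08)&(P[:,2]<.1); print(k.sum(),np.median(P[k,2]))
r=cv2.minAreaRect(P[k,:2].astype(np.float32)); print(r); print(cv2.boxPoints(r))
rp=cv2.minAreaRect(uv[k].astype(np.float32)); print(rp)
b=onplane(c,cv2.boxPoints(rp),.089); print(b.mean(0),b)
q=b.mean(0)
goto([q[0],q[1],.062],-13)
E
```

```text
1406 0.08902898646701354
((0.44193804264068604, 0.30462872982025146), (0.011916675604879856, 0.05938286334276199), 76.98722839355469)
[[0.41166744 0.30550897]
 [0.46952537 0.29213786]
 [0.47220865 0.3037485 ]
 [0.41435072 0.3171196 ]]
((312.5, 242.0), (82.0, 17.0), 90.0)
[0.4427557  0.30452397 0.089     ] [[0.4733413  0.3033091  0.089     ]
 [0.47069195 0.29191892 0.089     ]
 [0.41209987 0.3054228  0.089     ]
 [0.41488968 0.31744506 0.089     ]]
shift cm [-1.37 -0.37 16.93] turn [ 0.01 -0.01 -0.08]
```

```bash
python3 -m handwheel '[[[1,-1.35,-0.35,6,0,0,0],[1,-1.35,-0.35,12,0,0,0],[1,-1.35,-0.35,17.1,0,0,0],[1,-1.35,-0.35,17.1,0,0,0],[1,-1.35,-0.35,17.1,0,0,0]]]' && python3 -m handwheel '[[[-1,0,0,0,0,0,0],[-1,0,0,0,0,0,0],[-1,0,0,0,0,0,0],[-1,0,0,0,0,0,0],[-1,0,0,0,0,0,0],[-1,0,0,0,0,0,0],[-1,0,0,0,0,0,0],[-1,0,0,0,0,0,0]]]'
```

```text
time_s: 3.5
eef_pos: [0.4439, 0.3057, 0.0622]
eef_rot: [-0.001, 0.994, -0.113, 0.001]
wrist_force: [0.3, -0.2, 0.9]
opening: 0.999
grasp_force: 0.0
time_s: 4.5
eef_pos: [0.4425, 0.3056, 0.0608]
eef_rot: [0.0, 0.994, -0.113, 0.0]
wrist_force: [-1.1, -1.3, 5.4]
opening: 0.132
grasp_force: 59.5
```

```bash
python3 -m handwheel '[[[-1,0,0,-2,0,0,0],[-1,0,0,-4,0,0,0],[-1,0,0,-8,0,0,0],[-1,0,0,-12,0,0,0],[-1,0,0,-12,0,0,0]]]'; python3 - <<'E'
from h import *
goto([.5026,.0659,.16],41); print(status.get_obs()["q"])
E
```

```text
time_s: 5.12
eef_pos: [0.4444, 0.3066, 0.1837]
eef_rot: [-0.002, 0.994, -0.113, 0.003]
wrist_force: [0.4, -1.0, -1.3]
opening: 0.13
grasp_force: 58.8
shift cm [11.05 22.16  2.34] turn [ -0.06  -0.4  -53.94]
[3.83893840e-01 1.46326821e-01 1.74737285e+00 1.50628647e-04
 1.24105973e+00 2.18047885e+00]
```

```bash
python3 -m handwheel '[[[-1,11,22,0,0,0,-54],[-1,11,22,0,0,0,-54],[-1,11,22,0,0,0,-54],[-1,11,22,0,0,0,-54],[-1,11,22,0,0,0,-54],[-1,11,22,0,0,0,-54],[-1,11,22,0,0,0,-54],[-1,11,22,0,0,0,-54],[-1,11,22,0,0,0,-54],[-1,11,22,0,0,0,-54]]]'; python3 - <<'E'
from h import *
c=look("wrist"); save(c,"w3.png"); goto([.5026,.0659,.13],41); print(status.get_obs()["q"],status.get_obs()["wrist_force"])
np.savez("w3.npz",frame=c["frame"],depth=c["depth"],T=c["T"],K=c["K"],dist=c["dist"])
E
```

```text
time_s: 6.38
eef_pos: [0.5001, 0.0669, 0.1802]
eef_rot: [0.0, 0.936, 0.351, -0.0]
wrist_force: [-0.0, 0.1, -0.4]
opening: 0.132
grasp_force: 58.9
shift cm [0.13 0.23 5.03] turn [ 0.   -0.    0.07]
[-1.02754329e-01  7.64739270e-02  1.83199409e+00 -3.25538344e-05
  1.23307925e+00  7.51287987e-01] [-0.10040364  0.47942051 -1.63289256]
```

View pics/w3.png

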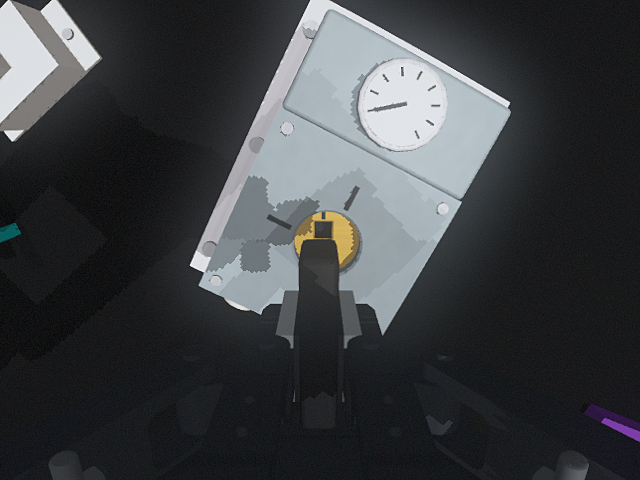

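The key's grip is end-on and vertical in the image. The socket is at (323,229), its sides square to the key, with the line pointing straight up, so the yaw is right.

```bash
python3 - <<'E'
from h import *
d=np.load("w3.npz"); c={k:d[k] for k in d}; f=c["frame"]
hsv=cv2.cvtColor(f,cv2.COLOR_BGR2HSV)[212:244,306:342]
m=(hsv[...,2]<110).astype(np.uint8); n,l,s,ce=cv2.connectedComponentsWithStats(m)
for i in range(1,n): print(s[i],ce[i]+[306,212])
for row in cv2.cvtColor(f,cv2.COLOR_BGR2GRAY)[214:242,308:340]: print(*row)
print(onplane(c,[[323,229]],.058), c["T"][:3,3])
print(proj(c,[[.5026,.0659,.058]]))
E
```

```text
[ 0  0 11  7 24] [310.58333333 214.33333333]
[16  0  3  7 21] [323. 215.]
[  8   9  18  17 276] [322.89130435 229.43478261]
[  0  27  30   5 134] [320.20895522 241.18656716]
106 103 95 90 86 99 153 183 182 183 182 184 181 150 63 71 77 137 190 184 180 181 181 183 182 181 183 183 183 183 182 180
96 95 96 98 133 187 183 184 182 181 182 181 181 149 63 69 75 139 192 182 181 181 181 181 182 182 183 183 185 185 185 187
100 106 112 110 139 190 182 180 181 180 181 183 182 150 64 71 75 137 192 182 181 182 180 183 182 183 182 182 183 184 184 185
111 115 113 109 134 187 180 179 178 180 178 182 180 146 60 69 74 136 189 182 181 181 181 179 180 181 181 181 181 181 183 181
114 114 110 137 183 182 177 176 177 176 179 180 177 144 51 58 66 129 186 180 178 179 179 180 179 179 178 179 178 180 178 178
113 112 111 113 148 182 180 180 180 181 180 181 182 174 149 152 151 160 184 182 182 180 180 181 180 178 178 177 177 177 177 178
113 112 113 108 106 129 158 158 159 159 157 160 167 167 165 164 162 161 166 162 161 162 161 158 160 167 179 176 176 176 177 177
114 114 110 107 124 155 126 89 96 96 98 98 101 101 10
[... 1677 characters left out ...]
5 54 54 58 58 57 52 68 119 154 181 175 174 175 173 176
176 176 178 178 176 145 89 44 46 47 49 49 50 50 49 53 48 49 50 49 51 49 46 69 120 156 178 175 174 176 175 176
189 188 189 189 186 159 151 150 148 135 134 135 134 128 113 133 135 133 134 125 104 106 104 99 120 159 183 178 175 176 176 175
97 98 97 95 95 81 79 83 80 72 75 75 77 73 68 75 76 75 75 74 65 65 66 96 136 167 189 182 177 177 175 177
44 46 45 48 46 48 49 50 52 53 54 51 53 55 52 53 52 54 53 52 55 56 56 60 72 86 126 167 181 179 177 177
56 53 56 54 58 60 52 56 58 55 55 56 59 54 55 56 56 58 60 57 58 58 56 56 50 47 77 146 184 178 178 178
[[0.50286666 0.06648272 0.058     ]] [0.54938376 0.11094355 0.32310608]
[[323.40325681 229.87215293]]
```

```bash
python3 - <<'E'
from h import *
d=np.load("w3.npz"); c={k:d[k] for k in d}; f=c["frame"]; g=cv2.cvtColor(f,cv2.COLOR_BGR2GRAY)
T=tool(); X=T[:3,0]; Y=T[:3,1]; t=T[:3,3]; top=t[2]-.0508+.079
for sx in(.03,.0):
    for h in(top,top-.024):
        P=[np.r_[(t+X*sx+Y*s)[:2],h] for s in(-.006,.006)]; print(sx,h.round(3),proj(c,P).round(1).tolist())
for r in(246,252,258,264,270,280): print(r,*g[r,292:346])
np.save('x.npy',0)
u,v=np.meshgrid(np.arange(290,350),np.arange(235,340))
uv=np.c_[u.ravel(),v.ravel()]; D=c["depth"][uv[:,1],uv[:,0]]
p=cv2.undistortPoints(uv.astype(float).reshape(-1,1,2),c["K"],c["dist"])[:,0]
P=(np.c_[p,np.ones(len(p))]*D[:,None])@c["T"][:3,:3].T+c["T"][:3,3]
L=(P-t)@T[:3,:3]; k=(abs(P[:,2]-top)<.002)&(D>0); print(k.sum())
for a in(0,1,2): print(np.percentile(L[k,a],[1,50,99]).round(4))
E
```

```text
0.03 0.208 [[300.6, 257.3], [342.4, 257.3]]
0.03 0.184 [[303.4, 236.2], [338.6, 236.2]]
0.0 0.208 [[301.8, 350.3], [340.8, 350.3]]
0.0 0.184 [[304.3, 316.4], [337.4, 316.4]]
246 148 136 98 151 177 172 171 175 166 66 46 54 57 54 59 55 57 54 55 54 53 56 56 53 55 57 57 54 58 57 59 56 54 55 57 54 56 56 58 56 56 60 55 49 75 147 183 175 174 176 176 174 176 175
252 151 148 146 108 95 144 188 175 66 45 52 54 57 54 54 53 55 57 55 52 54 55 54 56 53 56 53 55 56 53 57 53 55 56 54 56 56 55 54 57 55 56 57 57 45 98 169 181 175 175 176 175 177 176
258 158 157 150 146 149 137 82 54 50 53 52 55 54 55 53 57 56 54 55 54 54 54 53 56 56 54 57 53 55 57 55 55 56 52 55 56 56 55 57 58 55 57 55 56 50 43 121 189 176 175 174 181 172 116
264 166 164 156 157 161 153 81 45 51 55 51 57 60 62 59 58 58 61 60 60 60 61 60 63 64 62 62 64 63 61 63 64 65 65 64 62 68 63 56 65 68 69 62 62 59 57 61 98 126 108 109 112 114 112
270 167 167 167 169 170 168 129 37 50 51 53 56 54 56 48 56 55 55 52 56 60 65 62 60 63 65 65 64 62 67 66 65 68 65 68 67 69 65 67 70 67 65 61 61 60 56 57 72 84 82 79 76 86 104
280 166 168 168 167 169 168 128 38 48 50 53 51 51 49 49 51 54 49 53 50 49 49 52 59 63 63 62 63 65 65 61 65 63 63 66 65 66 64 65 66 67 66 65 59 55 52 66 127 165 160 157 158 156 158
3376
[0.0041 0.0171 0.0297]
[-0.008  -0.0007  0.0065]
[-0.0298 -0.0282 -0.0264]
```

```bash
python3 - <<'E'
from h import *
goto([.503,.0655,.116],41)
E
```

```text
shift cm [0.13 0.29 6.43] turn [ 0.   -0.    0.07]
```

```bash
python3 -m handwheel '[[[-1,0.13,0.29,3,0,0,0],[-1,0.13,0.29,6.0,0,0,0],[-1,0.13,0.29,6.4,0,0,0],[-1,0.13,0.29,6.4,0,0,0],[-1,0.13,0.29,6.4,0,0,0]]]'; python3 -m handwheel '[[[-1,0,0,0.3,0,0,0],[-1,0,0,0.5,0,0,0],[-1,0,0,0.6,0,0,0],[-1,0,0,0.7,0,0,0],[-1,0,0,0.7,0,0,0]]]'
```

```text
time_s: 7.05
eef_pos: [0.5041, 0.0652, 0.1177]
eef_rot: [0.001, 0.936, 0.351, 0.001]
wrist_force: [0.9, 0.1, -0.4]
opening: 0.129
grasp_force: 58.9
time_s: 7.68
eef_pos: [0.503, 0.0652, 0.1092]
eef_rot: [-0.0, 0.937, 0.351, -0.0]
wrist_force: [0.2, -0.6, -1.0]
opening: 0.127
grasp_force: 58.9
```

Tip about level with the face; creep on.

```bash
python3 -m handwheel '[[[-1,0,0,0.05,0,0,0],[-1,0,0,0.1,0,0,0],[-1,0,0,0.15,0,0,0],[-1,0,0,0.15,0,0,0]]]'
```

```text
time_s: 8.18
eef_pos: [0.503, 0.0652, 0.1077]
eef_rot: [-0.0, 0.937, 0.351, -0.0]
wrist_force: [-0.2, 0.0, -2.6]
opening: 0.133
grasp_force: 58.9
```

```bash
python3 -m handwheel '[[[-1,0,0,0.05,0,0,0],[-1,0,0,0.1,0,0,0],[-1,0,0,0.1,0,0,0]]]'
```

```text
time_s: 8.55
eef_pos: [0.503, 0.0652, 0.1067]
eef_rot: [-0.0, 0.937, 0.351, -0.0]
wrist_force: [-0.9, -0.6, -1.4]
opening: 0.127
grasp_force: 58.9
```

```bash
python3 -m handwheel '[[[-1,0,0,0.1,0,0,0],[-1,0,0,0.2,0,0,0],[-1,0,0,0.3,0,0,0],[-1,0,0,0.3,0,0,0]]]'
```

```text
time_s: 9.05
eef_pos: [0.5029, 0.0652, 0.1037]
eef_rot: [-0.0, 0.937, 0.351, -0.0]
wrist_force: [-0.5, -0.2, -1.8]
opening: 0.13
grasp_force: 58.9
```

```bash
python3 -m handwheel '[[[-1,0,0,0.1,0,0,0],[-1,0,0,0.2,0,0,0],[-1,0,0,0.3,0,0,0],[-1,0,0,0.3,0,0,0]]]'
```

```text
time_s: 9.55
eef_pos: [0.5029, 0.0652, 0.1006]
eef_rot: [-0.0, 0.937, 0.351, -0.0]
wrist_force: [0.5, -0.7, -0.5]
opening: 0.127
grasp_force: 58.9
```

```bash
python3 -m handwheel '[[[-1,0,0,0.2,0,0,0],[-1,0,0,0.4,0,0,0],[-1,0,0,0.6,0,0,0],[-1,0,0,0.75,0,0,0],[-1,0,0,0.85,0,0,0],[-1,0,0,0.85,0,0,0]]]'
```

```text
time_s: 10.3
eef_pos: [0.503, 0.0652, 0.0922]
eef_rot: [-0.0, 0.937, 0.351, -0.0]
wrist_force: [-0.6, 0.0, -0.8]
opening: 0.131
grasp_force: 59.0
```

```bash
python3 -m handwheel '[[[-1,0,0,0.05,0,0,0],[-1,0,0,0.1,0,0,0],[-1,0,0,0.1,0,0,0]]]'
```

```text
time_s: 10.68
eef_pos: [0.503, 0.0652, 0.0913]
eef_rot: [-0.0, 0.937, 0.351, -0.0]
wrist_force: [0.1, -0.0, -0.8]
opening: 0.13
grasp_force: 59.0
```

```bash
python3 -m handwheel '[[[-1,0,0,0.03,0,0,0],[-1,0,0,0.05,0,0,0],[-1,0,0,0.05,0,0,0]]]'
```

```text
time_s: 11.05
eef_pos: [0.503, 0.0652, 0.0908]
eef_rot: [0.0, 0.937, 0.351, -0.0]
wrist_force: [-0.3, -0.4, -0.8]
opening: 0.132
grasp_force: 59.0
```

```bash
python3 -m handwheel '[[[-1,0,0,0,0,0,-4],[-1,0,0,0,0,0,-8],[-1,0,0,0,0,0,-12],[-1,0,0,0,0,0,-16],[-1,0,0,0,0,0,-20],[-1,0,0,0,0,0,-20]]]'; python3 -c "
from h import *
print(status.get_obs()['torque'])"
```

```text
time_s: 11.8
eef_pos: [0.5031, 0.0655, 0.0908]
eef_rot: [-0.0, 0.862, 0.508, 0.0]
wrist_force: [0.3, 2.0, -0.7]
opening: 0.128
grasp_force: 58.9
[ 0.41728959 -0.05414071 -0.07897632]
```

```bash
python3 -m handwheel '[[[-1,0,0,0,0,0,-4],[-1,0,0,0,0,0,-8],[-1,0,0,0,0,0,-12],[-1,0,0,0,0,0,-16],[-1,0,0,0,0,0,-20],[-1,0,0,0,0,0,-24],[-1,0,0,0,0,0,-28],[-1,0,0,0,0,0,-32],[-1,0,0,0,0,0,-36],[-1,0,0,0,0,0,-36]]]'; python3 -c "
from h import *
print(status.get_obs()['torque'])"
```

```text
time_s: 13.05
eef_pos: [0.5032, 0.0653, 0.0908]
eef_rot: [0.0, 0.663, 0.749, 0.0]
wrist_force: [0.9, 2.4, -1.4]
opening: 0.131
grasp_force: 58.8
[ 0.39803353 -0.22143545 -0.03040605]
```

```bash
python3 -m handwheel '[[[-1,0,0,0,0,0,-3],[-1,0,0,0,0,0,-6],[-1,0,0,0,0,0,-8],[-1,0,0,0,0,0,-8]]]'; python3 -c "
from h import *
print(status.get_obs()['torque'])"; python3 -m handwheel '[[[-1,0,0,0,0,0,-2],[-1,0,0,0,0,0,-4],[-1,0,0,0,0,0,-4]]]'; python3 -c "
from h import *
print(status.get_obs()['torque'])"
```

```text
time_s: 13.55
eef_pos: [0.5032, 0.0653, 0.0908]
eef_rot: [0.0, 0.609, 0.793, 0.0]
wrist_force: [0.9, 2.2, -3.3]
opening: 0.13
grasp_force: 58.7
[ 0.36943091 -0.35311063 -0.12718745]
time_s: 13.92
eef_pos: [0.5032, 0.0652, 0.0908]
eef_rot: [0.0, 0.58, 0.814, 0.0]
wrist_force: [2.4, 2.2, -3.2]
opening: 0.127
grasp_force: 58.7
[ 0.48270736 -0.43984021 -0.06440531]
```

```bash
python3 -m handwheel '[[[-1,0,0,0,0,0,-1],[-1,0,0,0,0,0,-2],[-1,0,0,0,0,0,-2]]]'; python3 -c "
from h import *
print(status.get_obs()['torque'])"; python3 -m handwheel '[[[-1,0,0,0,0,0,-1],[-1,0,0,0,0,0,-2],[-1,0,0,0,0,0,-2]]]'; python3 -c "
from h import *
print(status.get_obs()['torque'])"
```

```text
time_s: 14.3
eef_pos: [0.5032, 0.0652, 0.0908]
eef_rot: [0.0, 0.566, 0.824, 0.0]
wrist_force: [2.9, 1.7, -2.3]
opening: 0.131
grasp_force: 58.7
[ 0.48211738 -0.53863927 -0.06755721]
time_s: 14.68
eef_pos: [0.5031, 0.0652, 0.0908]
eef_rot: [0.0, 0.551, 0.834, 0.0]
wrist_force: [2.3, 2.6, -3.0]
opening: 0.124
grasp_force: 58.7
[ 0.54027917 -0.5925601  -0.14073518]
```

```bash
python3 -m handwheel '[[[-1,0,0,0,0,0,-1],[-1,0,0,0,0,0,-2],[-1,0,0,0,0,0,-2],[-1,0,0,0,0,0,-2]]]'; python3 -c "
from h import *
print(status.get_obs()['torque'])
for i in range(1): c=look('wrist'); print(status.get_obs()['torque'])
save(c,'w4.png')"
```

```text
time_s: 15.18
eef_pos: [0.5031, 0.0652, 0.0909]
eef_rot: [0.0, 0.537, 0.844, 0.0]
wrist_force: [3.1, 3.1, -2.8]
opening: 0.131
grasp_force: 58.7
[ 0.5883569  -0.70398082 -0.04705373]
[ 0.56152001 -0.66823358 -0.06655758]
```

View pics/w4.png

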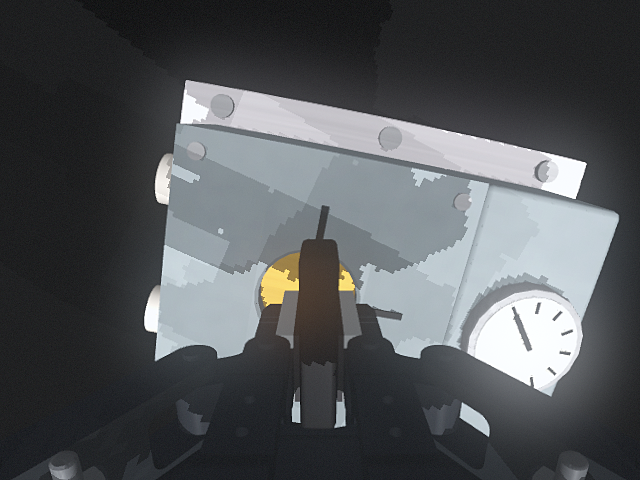

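The wing now lines up past the open mark (324,207) and the cover is undisturbed; the black line is hidden by the grip. I'll turn slightly further to find the stop.

```bash
python3 -m handwheel '[[[-1,0,0,0,0,0,-1],[-1,0,0,0,0,0,-1.5],[-1,0,0,0,0,0,-1.5]]]'; python3 -c "
from h import *
print(status.get_obs()['torque'])"; python3 -m handwheel '[[[-1,0,0,0,0,0,-1],[-1,0,0,0,0,0,-1.5],[-1,0,0,0,0,0,-1.5]]]'; python3 -c "
from h import *
print(status.get_obs()['torque'])"
```

```text
time_s: 15.6
eef_pos: [0.5031, 0.0652, 0.0908]
eef_rot: [0.0, 0.526, 0.851, 0.0]
wrist_force: [3.9, 1.9, -2.5]
opening: 0.127
grasp_force: 58.7
[ 0.53832888 -0.67050685 -0.05869547]
time_s: 15.98
eef_pos: [0.5031, 0.0652, 0.0908]
eef_rot: [0.0, 0.515, 0.857, 0.0]
wrist_force: [4.0, 2.5, -2.8]
opening: 0.127
grasp_force: 58.8
[ 0.57425342 -0.72790941 -0.18318214]
```

```bash
cat > av.py <<'E'
from h import *
a=[]
for i in range(8): camera('top'); o=status.get_obs(); a.append(np.r_[o['wrist_force'],o['torque']])
print(np.mean(a,0).round(3),np.std(a,0).round(3))
E
python3 av.py; python3 -m handwheel '[[[-1,0,0,0,0,0,-1],[-1,0,0,0,0,0,-2],[-1,0,0,0,0,0,-2]]]'; python3 av.py
```

```text
[ 3.539  2.571 -2.675  0.57  -0.728 -0.149] [0.557 0.241 0.421 0.036 0.019 0.018]
time_s: 16.75
eef_pos: [0.5031, 0.0652, 0.0908]
eef_rot: [0.0, 0.499, 0.866, 0.0]
wrist_force: [3.6, 2.8, -2.6]
opening: 0.129
grasp_force: 58.9
[ 3.763  2.885 -2.647  0.526 -0.79  -0.208] [0.265 0.409 0.346 0.018 0.023 0.024]
```

```bash
python3 -m handwheel '[[[-1,0,0,0,0,0,3],[-1,0,0,0,0,0,6],[-1,0,0,0,0,0,9],[-1,0,0,0,0,0,9]]]'; python3 av.py;  python3 -m handwheel '[[[-0.2,0,0,0,0,0,0],[-0.2,0,0,0,0,0,0],[-0.2,0,0,0,0,0,0],[-0.2,0,0,0,0,0,0],[-0.2,0,0,0,0,0,0],[-0.2,0,0,0,0,0,0]]]'; python3 av.py
```

```text
time_s: 17.65
eef_pos: [0.5029, 0.065, 0.0909]
eef_rot: [0.0, 0.566, 0.825, -0.0]
wrist_force: [2.7, 0.5, -0.7]
opening: 0.129
grasp_force: 59.1
[ 2.331  1.081 -0.467  0.172 -0.428  0.009] [0.531 0.412 0.527 0.054 0.067 0.033]
time_s: 18.8
eef_pos: [0.503, 0.0652, 0.0908]
eef_rot: [-0.0, 0.566, 0.824, -0.0]
wrist_force: [-0.3, -0.0, -0.6]
opening: 0.402
grasp_force: 0.0
[-0.082  0.136  0.1   -0.008  0.002 -0.009] [0.391 0.397 0.274 0.018 0.033 0.037]
```

Released cleanly; rise straight up and look.

```bash
python3 -m handwheel '[[[-0.2,0,0,-2,0,0,0],[-0.2,0,0,-5,0,0,0],[-0.2,0,0,-9,0,0,0],[-0.2,0,0,-13,0,0,0],[-0.2,0,0,-13,0,0,0],[-0.2,0,0,-13,0,0,0]]]'; python3 - <<'E'
from h import *
c=look("wrist"); save(c,"w5.png"); T=tool()
D=c["depth"]; v,u=np.nonzero(D>0); 
p=cv2.undistortPoints(np.c_[u,v].astype(float).reshape(-1,1,2),c["K"],np.array(c["dist"],float))[:,0]
P=(np.c_[p,np.ones(len(p))]*D[v,u][:,None])@c["T"][:3,:3].T+c["T"][:3,3]
k=(np.linalg.norm(P[:,:2]-[.503,.0655],axis=1)<.04)&(P[:,2]>.105)&(P[:,2]<.14)
print(k.sum(),np.percentile(P[k,2],[5,50,95])); t=k&(P[:,2]>.113)
r=cv2.minAreaRect(P[t,:2].astype(np.float32)); print(r)
A=np.c_[P[t,:2]-P[t,:2].mean(0),np.ones(t.sum())]; print("slope",np.linalg.lstsq(A,P[t,2],rcond=None)[0])
E
```

```text
time_s: 19.95
eef_pos: [0.5027, 0.0652, 0.2203]
eef_rot: [-0.0, 0.566, 0.824, -0.0]
wrist_force: [-0.2, 0.7, -1.3]
opening: 0.402
grasp_force: 0.0
1918 [0.11720394 0.11895271 0.12016386]
((0.502385139465332, 0.06660611927509308), (0.011690955609083176, 0.05988002568483353), 20.81382942199707)
slope [-0.00503854 -0.00597685  0.11890849]
```

View pics/w5.png

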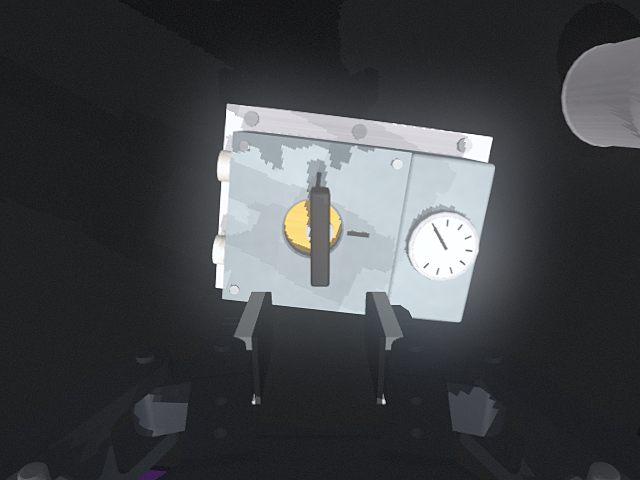

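The key stands upright at (320,237). Its top is at 0.119 m, so the tip is at 0.040 m and home. Its yaw is 97° from the unit's x axis, so even with full play the spindle is at least 87° open.

```bash
python3 -c "
from bench import ctrl
print(ctrl.hand_in())"
```

```text
the job is handed in; nothing more can be done
None
```

The job is handed in (no verdict came back): the valve is turned against its open stop, at least 87° open by measurement, and the key stands upright and released in the socket, fully home.

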